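# Set the depth stop of the burger press from a sample patty

### The arm

A 7-joint arm with a two-finger parallel gripper is mounted at the origin on the work surface. World frame = base frame: x ahead of the robot, y to its left, z up, the work surface at z = 0. Lengths are in mm, angles in rad, forces in N, time in s.
With the tool pointing down it reaches from about 425 to 875 mm from the base axis. Payload 8.4 kg.
Tool frame: the origin (TCP) lies midway between the tips of the shut fingers; the grasp point (between the pads) lies 19 mm behind it; z points along the fingers, y is the line along which they close (so a half turn about z gives the same grasp; the last joint's range is limited). The gripper opens to 85 mm and grips with 20 to 120 N. Pads are 22 mm wide; open, the fingers measure 114 mm over their backs; the gripper's body (76 mm by 85 mm) begins 54 mm behind the grasp point. The pads swing forward as they close: fully open they stand 13 mm farther back than shut.
Start: joints at [1.006, 0.333, 0.04, 1.465, -0.013, 1.343, -0.059], TCP at [291.914, -580.733, 231.308] pointing down, gripper open.
Joint ranges: [-2.58, 2.58], [-0.38, 2.09], [-1.3, 1.39], [0.25, 2.4], [-1.5, 4.64], [0.08, 2.09], [-2.65, 2.65]. Speed limits (rad/s): [2.22, 2.22, 2.79, 2.79, 3.14, 3.14, 3.14].

### API

Orientations are given as a rotation vector (axis times angle).
In Python, from plant import arm, optics, ticket gives the robot as it stands.
- The arm moves only by the tool jog_arm, never from a script. Its argument "motion" is a list of rows, each a list of 7 numbers: the finger opening in mm, from 0 to 85.4, then the shift along the world's x, y, z in mm, then the turn, a rotation vector about the world's x, y, z in rad. A call has 1 to 12 rows; each row shifts and turns the commanded pose from where the row before left it; what a row does not reach is not made up. A row lasts 1/12 s, in which the tool goes at most 41.7 mm and 7.16 degrees, less where a joint would pass 70% of its speed; a pose out of reach is approached as far as the arm can. A call is refused whole if a number of a shift passes 41.7 or a number of a turn 0.125, either way. A call with a gripper value outside its range is refused whole. The fingers move at their own pace and stop on an object; the grip force is fixed at half the most. Time passes only in rows, so rows that do not move let the fingers close. It gives the time, the measured TCP pose, the force, the opening and the grip force at its end, in the units of the state.
- arm.state(): the state, without advancing time (a new reading comes with each control period).
- optics.snapshot(name): name is "side" or "top" or "wrist"; returns the picture (420x560x3 uint8, red, green, blue); there is no depth.
- optics.camera_model(name): a dict with "fx", "fy", "cx", "cy" (pixels), "eye" and "rotation" of the camera in the world; the wrist camera has in their place "mount" (4x4, takes a point from camera to tool coordinates, whose origin is the TCP and whose axes are the flange's). Camera axes: x right, y up, looking along -z (the intrinsics and any distortion apply to the point x, -y, -z); pixel columns grow to the right and rows downward; lengths in mm; the calibration is good to about 2 mm. A picture is of the moment at which its call begins: read the wrist's pose just before it. camera_model takes no time and is no camera call.
- ticket.hand_in(): hands the job in; it is judged then, once.
The state is a dict: "time": time; "qpos": joint angles; "qvel": joint speeds; "effort": joint torques, N m; "eef_pos": TCP position; "ee_rot": TCP orientation; "wrist_force": force on the tool from outside, world axes, zero at the start; "moment": the same for the moment, N m; "grip_width": opening from 0.0 (shut) to 1.0 (fully open); "gripper_force": force on a finger pad.
Only numpy, scipy, OpenCV 4.12 (cv2) and the standard library are available. Lean on these libraries where they do the work, as an engineer would, in place of code of your own. Each camera call takes 0.05 s, during which the arm holds its last target. There are 200 camera calls.

### The job

Set the burger press to match the frozen sample patty in its mould: press the lever down until the plate beds firmly on the patty, without leaning on it hard, and note how far the lever went. Let the lever back up, then pull the stepped stop slide out to the step that would stop the lever nearest to that point, so that the middle of that step lies under the striker. Leave the other things on the table where they are.

Things in the scene. Friction and masses are not known exactly. Their poses are not given: they have to be found in the camera images.
- press: Cast-aluminium burger press, fixed; base 262 x 180 mm, its top 32 mm high. Origin: on the table under the centre of the round mould (126 mm outside, rim 88 mm high, floor 45 mm high). x points from the handle side to the hinge column, y left seen from the handle, z up. A frozen patty 12 to 28 mm thick, different each time, lies on the mould floor under the raised plate.
- lever (a joint): Press lever, rad: 0 fully up (0.49 above level), grows as pressed, 0.49 level, 0.62 end. Springs back up when let go. The plate touches the patty, or the lever meets the stop, at: 12 mm 0.563, 16 mm 0.526, 20 mm 0.490, 24 mm 0.454, 28 mm 0.417 (plate above mould floor = 20 mm + 110 mm x (0.49 - value)).
- lever_hinge (a point): Centre of the lever's hinge pin, at (110, 0, 135) mm in the press's frame; the pin lies along the press's y axis. Two flat bars run from it over the mould to the grip on the press's -x side.
- lever_grip (a point): Upper side of the lever's black round grip (28 mm diameter, from 222 to 322 mm from the hinge), 270 mm from the hinge; the grip's axis lies 14 mm below and passes through the hinge. x along the arm to the hinge, z square to the arm, up. About 275 mm high with the lever up, 149 mm level. Free travel takes about 3 N down here; on the patty about 3 N more for every mm.
- plate (a point): Centre of the underside of the pressing plate (aluminium disc 100 mm diameter, 12 mm thick, on a stem), which the lever drives straight down into the mould; 119 mm high with the lever up. Its force is 2.45 times the extra force at the grip. Some 8 N under it beds it firmly; over 50 N (about 20 N extra at the grip) spoils the patty, which yields about 1 mm at 20 N.
- stop (a joint): Stepped depth-stop slide, a steel bar 20 mm wide across the front of the base: metres pulled out to the press's +y side, 0 to 0.092, friction about 2.5 N, stays where left. Starts in (under 0.008), its flat foot below the striker. With the middle of a step below the striker it reads: 12 mm step (lowest) 0.020, 16 mm 0.036, 20 mm 0.052, 24 mm 0.068, 28 mm (highest) 0.084. Steps are 16 mm long.
- stop_knob (a point): Top centre of the slide's upright black round knob, 18 mm diameter, 43 mm tall above the bar, its top 87 mm high. In the press's frame at x = -85 mm, y = 96 mm (slide in) to 188 mm (fully out); moves along the press's y axis with the slide.
- striker (a point): Foot of the striker lug, a steel tongue 12 x 20 mm under the lever arm, 195 mm from the hinge and 52 mm below the arm's axis; with the arm near level it comes down on the slide at x = -85 mm, y = 0 in the press's frame.
- spice_jar: Small jar, 44 mm diameter, 85 mm tall, bystander; origin under its centre.
- pepper_mill: Turned wooden pepper mill, 54 mm diameter, 170 mm tall, bystander; origin under its centre.
- sauce_bowl: Empty white bowl, 110 mm diameter, 50 mm tall, bystander; origin under its centre.
- oil_bottle: Amber bottle, 60 mm diameter, 190 mm tall, bystander; origin under its centre.
- turner: Kitchen turner about 300 mm long lying flat, bystander; its x axis runs from handle to blade.
- tongs: Steel tongs 250 mm long lying flat, bystander; origin in the middle, x axis towards the tips.

How it is judged:
By the outcome, as a careful person would: the job done as asked, in the order asked, and still so for the second after the job is handed in, with the robot touching nothing.
It also fails if it takes over 64 s, if anything falls off the work surface, if the arm or the gripper's body presses on something with over 40 N, if the wrist force passes 120 N, or if a joint passes its speed limit or range.

## Working session

There is one attempt and no reset: what is moved stays moved. The work goes in short steps, Python scripts to look and compute and a tool call to move; the robot and the scene stay as the last step left them, time stands still between calls to the robot, and variables do not carry over. Pictures are saved under pics/ and viewed, at most 10 in all, crops included, and the job is handed in when it is done.

Besides the shell and the picture viewer there is one more tool, called after "Request:" as name(argument=value, ...) on one line, values as JSON. jog_arm: Moves the arm, as the interface text tells. Its arguments: {"type":"object","properties":{"motion":{"type":"array","items":{"type":"array","items":{"type":"number"}}}},"required":["motion"]}

```bash
mkdir -p pics; ls
cat > h.py <<'E'
import numpy as np, cv2
from plant import arm, optics, ticket
def snap(n,f):
    im=optics.snapshot(n); cv2.imwrite('pics/'+f+'.png',im[:,:,::-1]); return im
def ray(n,u,v):
    c=optics.camera_model(n); d=np.array([(u-c['cx'])/c['fx'],-(v-c['cy'])/c['fy'],-1.])
    return np.array(c['eye'],float),np.array(c['rotation'],float)@d
def onz(n,u,v,z):
    e,d=ray(n,u,v); return e+d*(z-e[2])/d[2]
def proj(n,p):
    c=optics.camera_model(n); q=np.array(c['rotation']).T@(np.array(p,float)-c['eye'])
    return np.array([c['cx']-c['fx']*q[0]/q[2],c['cy']+c['fy']*q[1]/q[2]])
E
python3 - <<'E'
from h import *
s=snap('side','s1');t=snap('top','t1')
for n in('side','top','wrist'):print(n,optics.camera_model(n))
print(arm.state())
cv2.imwrite('pics/st1.png',cv2.resize(np.vstack([t,s]),None,fx=.714,fy=.714)[:,:,::-1])
E
```

```text
pics
side {'fx': 527.9372763908036, 'fy': 527.9372763908036, 'cx': 284.7299208783538, 'cy': 204.45338890340358, 'eye': array([  49.85758712,  737.33473106, 1188.0556905 ]), 'rotation': array([ 0.25807994, -0.91667604, -2.3948382 ])}
top {'fx': 410.8936842771128, 'fy': 410.8936842771128, 'cx': 285.04938783977025, 'cy': 208.80226602734922, 'eye': array([ 349.72223176,  -14.62322285, 1417.83967559]), 'rotation': array([ 0.1332032 , -0.10656562, -1.59095036])}
wrist {'fx': 320.9285144330929, 'fy': 320.9285144330929, 'cx': 281.8057281437966, 'cy': 209.39089558417507, 'mount': array([[ 1.00024887e-03,  9.63171297e-01,  2.68886690e-01,
         6.71247560e+01],
       [ 9.99999485e-01, -9.16526117e-04, -4.36900411e-04,
        -2.38264634e-01],
       [-1.74368261e-04,  2.68886989e-01, -9.63171717e-01,
        -1.42387684e+02],
       [ 0.00000000e+00,  0.00000000e+00,  0.00000000e+00,
         1.00000000e+00]])}
{'time': 0.1, 'qpos': array([ 1.00583392,  0.33387523,  0.03986341,  1.4661815 , -0.01340835,
        1.34331061, -0.05851767]), 'qvel': array([ 0.00193392, -0.00129212, -0.00044618, -0.00476889,  0.00160698,
       -0.0001265 , -0.00186046]), 'effort': array([ 6.06516260e-03, -6.60008097e+01,  1.37115274e+00, -4.06471896e+01,
        1.69348688e-02,  8.91452335e-03,  4.49421645e-05]), 'eef_pos': array([ 291.71568531, -580.39613214,  230.48811093]), 'ee_rot': array([-3.05539061e+00, -7.24649922e-01,  6.83729970e-04]), 'wrist_force': array([-0.14357294, -0.31681882, -0.87283777]), 'moment': array([ 0.05029351, -0.04438671, -0.04748474]), 'gripper_force': 0.0, 'grip_width': 0.9974269715050288}
```

View pics/t1.png

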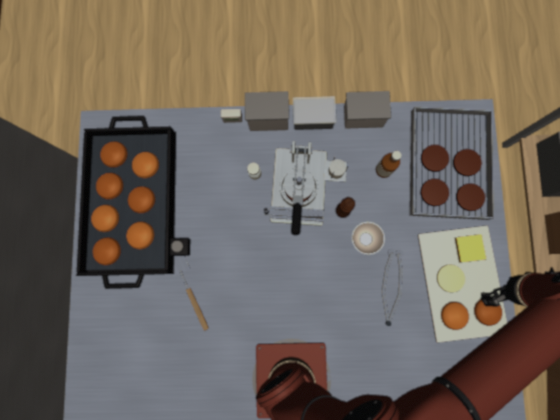

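View pics/s1.png

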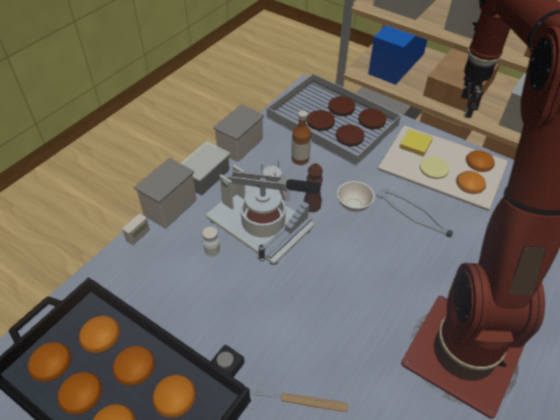

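The top view shows the press at about (298,185) with its grip at (297,220) pointing to the robot. The stop knob is at (266,211) and the pepper mill at (347,207). The side view shows the raised lever at about (300,186) and the knob at (262,252).

```bash
cat >> h.py <<'E'
from scipy.spatial.transform import Rotation as R
_cm=optics.camera_model
class _O:
    snapshot=staticmethod(optics.snapshot)
    @staticmethod
    def camera_model(n):
        c=dict(_cm(n))
        if n=='wrist':
            s=arm.state(); T=np.array(c['mount']); r=R.from_rotvec(s['ee_rot']).as_matrix()
            c['eye']=s['eef_pos']+r@T[:3,3]; c['rotation']=r@T[:3,:3]
        else: c['rotation']=R.from_rotvec(c['rotation']).as_matrix()
        return c
optics=_O
E
python3 - <<'E'
from h import *
t=cv2.imread('pics/t1.png');s=cv2.imread('pics/s1.png')
a=cv2.resize(t[135:245,235:375],(700,550),interpolation=cv2.INTER_CUBIC);cv2.imwrite('pics/tc.png',a)
b=cv2.resize(s[150:270,200:340],(700,600),interpolation=cv2.INTER_CUBIC);cv2.imwrite('pics/sc.png',b)
for n,p in [('grip',(297,220,275)),('knob',(266,211,87)),('mill',(347,204,120))]: print(n,onz('top',*p))
E
```

```text
grip [492.66257425 -29.98310624 275.        ]
knob [548.36841273  68.23316847  87.        ]
mill [ 559.58823602 -192.95588396  120.        ]
```

View pics/tc.png

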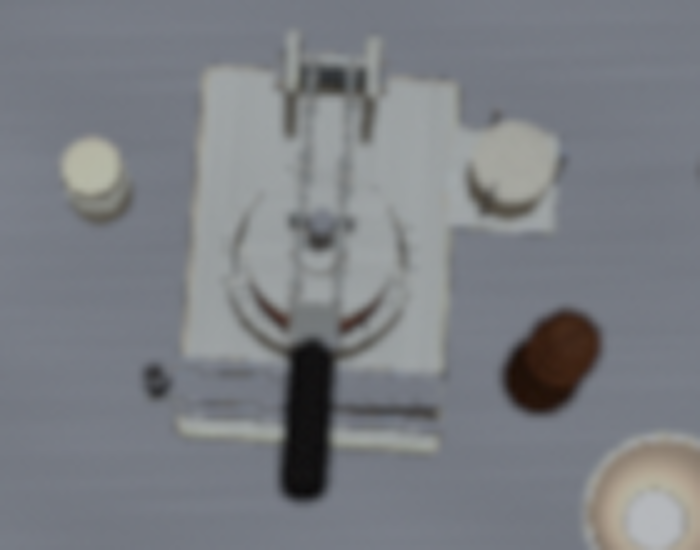

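View pics/sc.png

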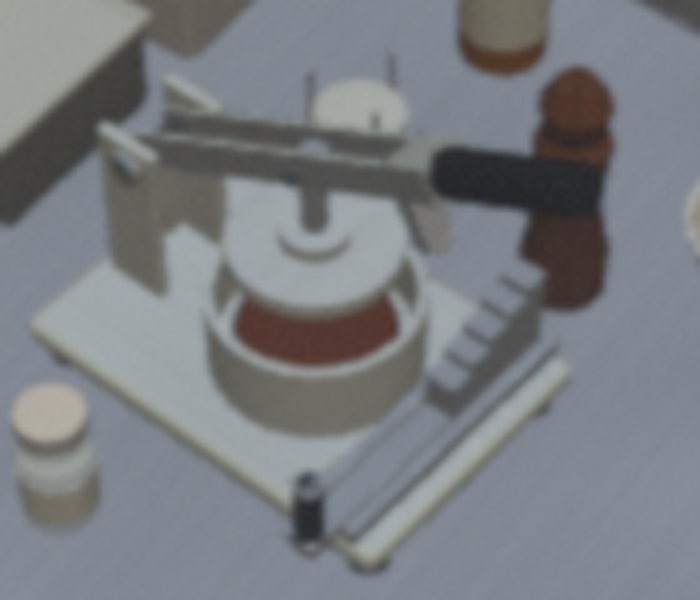

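The crops give the base corners at (205,68), (457,83), (438,450) and (180,430), the knob at (155,378), and the grip axis from (315,345) to (303,497). In the side crop the knob top is at (308,482).

Run:
```python
from h import *
T=lambda u,v,z: onz('top',235+u/5-.4,135+v/5-.4,z)[:2]
TL,TR,BR,BL=[T(u,v,32) for u,v in[(205,68),(457,83),(438,450),(180,430)]]
print('corners',TL,TR,BR,BL)
for d in (TL-BL,TR-BR): print(np.linalg.norm(d),np.arctan2(d[1],d[0]))
for d in (TL-TR,BL-BR): print(np.linalg.norm(d),np.arctan2(-d[0],d[1]))
g1=T(303,492,287);g0=T(315,345,239);d=g0-g1;print('grip',g1,g0,np.linalg.norm(d),np.arctan2(d[1],d[0]))
k=T(154,377,87);print('knob top cam',k)
e,dd=ray('side',200+308/5-.4,150+482/5-.4);print('knob side',e+dd*(87-e[2])/dd[2])
```

```text
corners [777.46945852  34.74711666] [ 761.77057426 -140.5301145 ] [ 505.27696989 -118.12660066] [523.19724769  56.50465992]
255.2013869261679 -0.0853599900044283
257.47016626741043 -0.0871241979901162
175.97887012330654 -0.08932766602808093
175.54832248670718 -0.1022598677706044
grip [455.16725634 -23.90088485] [545.13409752 -33.48459544] 90.47585324587934 -0.10612470912960562
knob top cam [551.73143561  70.15176202]
knob side [551.2447854   73.50712234  87.        ]
```

Request:
jog_arm(motion=[[0,10,25,15,0,0,-0.112],[0,12,30,15,0,0,-0.112],[0,12,30,15,0,0,-0.112],[0,12,30,15,0,0,-0.112],[0,12,30,15,0,0,-0.11],[0,12,30,15,0,0,0],[0,12,30,10,0,0,0],[0,12,30,10,0,0,0],[0,12,30,0,0,0,0],[0,12,30,0,0,0,0],[0,12,30,0,0,0,0],[0,12,30,0,0,0,0]])

```text
time: 1.1
eef_pos: [434.0, -224.1, 341.1]
ee_rot: [3.138, -0.145, -0.0]
wrist_force: [0.3, -0.1, -0.5]
grip_width: 0.001
gripper_force: 0.0
```

Request:
jog_arm(motion=[[0,12,33,0,0,0,0],[0,12,33,0,0,0,0],[0,12,33,0,0,0,0],[0,12,33,-5,0,0,0],[0,12,33,-10,0,0,0],[0,11,30,-15,0,0,0],[0,0,0,-10,0,0,0],[0,0,0,0,0,0,0],[0,0,0,0,0,0,0]])

```text
time: 1.85
eef_pos: [504.4, -31.5, 300.8]
ee_rot: [3.138, -0.145, -0.003]
wrist_force: [0.0, -0.3, -0.2]
grip_width: -0.001
gripper_force: 0.0
```

Run:
```python
from h import *
s=arm.state();print(s['eef_pos'],s['ee_rot'],s['wrist_force'])
w=snap('wrist','w1');t=snap('top','t2')
a=cv2.resize(t[135:245,235:375],(534,420),interpolation=cv2.INTER_CUBIC)
cv2.imwrite('pics/v2.png',cv2.resize(np.hstack([w,a]),(797,306))[:,:,::-1])
```

```text
[504.38794164 -31.47637566 300.75655094] [ 3.13790590e+00 -1.45256725e-01 -2.76684311e-03] [ 0.02905602 -0.2538655  -0.18995899]
```

View pics/w1.png

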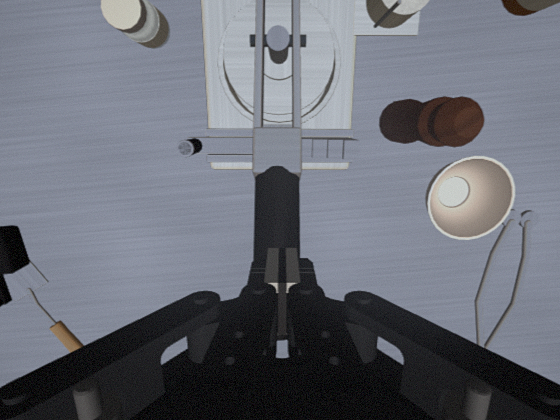

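The wrist view shows the shut fingers at column 283, over the grip at column 277, so they need about 3 mm more +y. The knob top is at (185,147), and the front edge strip runs from (211,166) to (350,166).

Run:
```python
from h import *
for n,p in [('knob',(184,148,87)),('BL',(211,168,32)),('BR',(349,168,32)),('gripL',(254,180,235)),('gripR',(299,180,235))]: print(n,onz('wrist',*p))
```

```text
knob [552.19438359  70.49639994  87.        ]
BL [520.89692849  57.13963715  32.        ]
BR [ 504.28681222 -119.7338902    32.        ]
gripL [535.35527466 -17.05250846 235.        ]
gripR [532.5764631  -46.62775621 235.        ]
```

Request:
jog_arm(motion=[[0,0,3,-8,0,0,0],[0,0,0,-6,0,0,0],[0,0,0,-4,0,0,0],[0,0,0,-3,0,0,0],[0,0,0,-3,0,0,0],[0,0,0,-3,0,0,0],[0,0,0,0,0,0,0]])

```text
time: 2.53
eef_pos: [504.9, -27.8, 273.9]
ee_rot: [-3.138, 0.145, 0.0]
wrist_force: [0.7, -0.3, 1.4]
grip_width: 0.003
gripper_force: 1.0
```

Request:
jog_arm(motion=[[0,-4.5,0.4,-8,0,0,0],[0,-4.5,0.4,-8,0,0,0],[0,-4,0.4,-8,0,0,0],[0,-4,0.4,-9,0,0,0],[0,-3.5,0.3,-9,0,0,0],[0,-3.5,0.3,-9,0,0,0],[0,-3,0.3,-9,0,0,0],[0,-2,0.2,-8,0,0,0],[0,-2,0.2,-8,0,0,0],[0,-1.5,0.1,-7,0,0,0],[0,0,0,0,0,0,0],[0,0,0,0,0,0,0]])

```text
time: 3.53
eef_pos: [471.9, -24.7, 190.9]
ee_rot: [-3.138, 0.145, 0.002]
wrist_force: [-1.1, -0.2, 3.3]
grip_width: 0.004
gripper_force: 1.5
```

Request:
jog_arm(motion=[[0,-0.5,0,-3,0,0,0],[0,-0.5,0,-3,0,0,0],[0,-0.5,0,-3,0,0,0],[0,-0.5,0,-3,0,0,0],[0,-0.3,0,-2,0,0,0],[0,-0.3,0,-2,0,0,0],[0,-0.3,0,-2,0,0,0],[0,0,0,0,0,0,0],[0,0,0,0,0,0,0]])

```text
time: 4.28
eef_pos: [469.5, -24.6, 173.3]
ee_rot: [-3.138, 0.145, 0.0]
wrist_force: [-1.7, 1.1, 3.3]
grip_width: 0.0
gripper_force: 1.6
```

Request:
jog_arm(motion=[[0,0,0,-1,0,0,0],[0,0,0,-1,0,0,0],[0,0,0,-1,0,0,0],[0,0,0,-1,0,0,0],[0,0,0,-1,0,0,0],[0,0,0,0,0,0,0]])

```text
time: 4.78
eef_pos: [469.4, -24.8, 168.1]
ee_rot: [3.138, -0.145, -0.0]
wrist_force: [-2.1, 1.3, 4.3]
grip_width: 0.004
gripper_force: 1.6
```

Request:
jog_arm(motion=[[0,-0.3,0,-1,0,0,0],[0,0,0,-1,0,0,0],[0,0,0,-1,0,0,0],[0,0,0,0,0,0,0]])

```text
time: 5.12
eef_pos: [469.1, -24.7, 165.1]
ee_rot: [-3.138, 0.145, 0.0]
wrist_force: [-1.8, 0.3, 3.4]
grip_width: 0.003
gripper_force: 1.6
```

Request:
jog_arm(motion=[[0,-0.3,0,-1,0,0,0],[0,0,0,-1,0,0,0],[0,0,0,-1,0,0,0],[0,0,0,0,0,0,0]])

```text
time: 5.45
eef_pos: [468.8, -24.8, 162.1]
ee_rot: [-3.138, 0.145, 0.0]
wrist_force: [-1.5, 1.0, 3.2]
grip_width: 0.003
gripper_force: 1.7
```

Request:
jog_arm(motion=[[0,-0.3,0,-1,0,0,0],[0,0,0,-1,0,0,0],[0,0,0,-1,0,0,0],[0,0,0,0,0,0,0]])

```text
time: 5.78
eef_pos: [468.5, -24.7, 159.1]
ee_rot: [-3.138, 0.145, 0.0]
wrist_force: [-2.4, 0.5, 3.3]
grip_width: -0.0
gripper_force: 1.7
```

Request:
jog_arm(motion=[[0,-0.3,0,-1,0,0,0],[0,0,0,-1,0,0,0],[0,0,0,0,0,0,0]])

```text
time: 6.03
eef_pos: [468.4, -24.7, 157.2]
ee_rot: [-3.138, 0.145, -0.0]
wrist_force: [-2.4, 0.6, 4.2]
grip_width: -0.003
gripper_force: 1.7
```

Request:
jog_arm(motion=[[0,-0.3,0,-1,0,0,0],[0,0,0,-1,0,0,0],[0,0,0,0,0,0,0]])

```text
time: 6.28
eef_pos: [468.2, -24.7, 155.2]
ee_rot: [-3.138, 0.145, -0.001]
wrist_force: [-1.1, 0.6, 3.6]
grip_width: 0.006
gripper_force: 1.7
```

Request:
jog_arm(motion=[[0,0,0,-1,0,0,0],[0,0,0,-1,0,0,0],[0,0,0,-1,0,0,0],[0,0,0,0,0,0,0]])

```text
time: 6.62
eef_pos: [468.0, -24.7, 152.1]
ee_rot: [-3.138, 0.145, 0.0]
wrist_force: [-0.9, 0.8, 3.5]
grip_width: -0.001
gripper_force: 1.7
```

Request:
jog_arm(motion=[[0,0,0,-1,0,0,0],[0,0,0,-1,0,0,0],[0,0,0,0,0,0,0]])

```text
time: 6.87
eef_pos: [467.9, -24.7, 150.1]
ee_rot: [-3.138, 0.145, 0.0]
wrist_force: [-2.0, 1.6, 4.1]
grip_width: -0.001
gripper_force: 1.7
```

Request:
jog_arm(motion=[[0,0,0,-1,0,0,0],[0,0,0,-1,0,0,0],[0,0,0,0,0,0,0]])

```text
time: 7.12
eef_pos: [467.9, -24.7, 148.1]
ee_rot: [-3.138, 0.145, 0.0]
wrist_force: [-1.9, 1.0, 3.1]
grip_width: -0.001
gripper_force: 1.8
```

Request:
jog_arm(motion=[[0,0,0,-1,0,0,0],[0,0,0,-1,0,0,0],[0,0,0,0,0,0,0]])

```text
time: 7.37
eef_pos: [468.0, -24.8, 146.1]
ee_rot: [-3.138, 0.145, 0.0]
wrist_force: [-1.3, 2.3, 3.9]
grip_width: -0.002
gripper_force: 1.8
```

Request:
jog_arm(motion=[[0,0,0,-1,0,0,0],[0,0,0,-1,0,0,0],[0,0,0,0,0,0,0]])

```text
time: 7.62
eef_pos: [468.0, -24.8, 144.1]
ee_rot: [3.138, -0.145, -0.0]
wrist_force: [-1.7, 1.5, 3.2]
grip_width: 0.003
gripper_force: 1.8
```

Request:
jog_arm(motion=[[0,0,0,-1,0,0,0],[0,0,0,-1,0,0,0],[0,0,0,0,0,0,0]])

```text
time: 7.87
eef_pos: [468.0, -24.8, 142.1]
ee_rot: [3.138, -0.145, -0.0]
wrist_force: [-2.0, 0.8, 3.5]
grip_width: -0.001
gripper_force: 1.9
```

Request:
jog_arm(motion=[[0,0,0,-1,0,0,0],[0,0,0,-1,0,0,0],[0,0,0,0,0,0,0]])

```text
time: 8.12
eef_pos: [468.0, -24.8, 140.1]
ee_rot: [3.138, -0.145, -0.0]
wrist_force: [-2.4, 0.9, 3.6]
grip_width: 0.002
gripper_force: 1.9
```

Request:
jog_arm(motion=[[0,0,0,-1,0,0,0],[0,0,0,-1,0,0,0],[0,0,0,0,0,0,0]])

```text
time: 8.37
eef_pos: [468.0, -24.8, 138.2]
ee_rot: [3.138, -0.145, -0.0]
wrist_force: [-4.1, 1.2, 5.7]
grip_width: 0.001
gripper_force: 3.0
```

Request:
jog_arm(motion=[[0,0,0,-1,0,0,0],[0,0,0,0,0,0,0]])

```text
time: 8.53
eef_pos: [468.0, -24.8, 137.5]
ee_rot: [3.138, -0.145, -0.0]
wrist_force: [-4.1, 1.1, 9.1]
grip_width: -0.002
gripper_force: 4.2
```

Request:
jog_arm(motion=[[0,0,0,-1,0,0,0],[0,0,0,0,0,0,0],[0,0,0,0,0,0,0]])

```text
time: 8.78
eef_pos: [468.0, -24.8, 136.8]
ee_rot: [3.138, -0.145, -0.0]
wrist_force: [-7.0, 1.0, 10.3]
grip_width: 0.003
gripper_force: 5.5
```

Run:
```python
from h import *
for i in range(3):
    snap('side','b%d'%i); s=arm.state();print(s['eef_pos'],s['wrist_force'])
```

```text
[467.99601987 -24.79330312 136.81964908] [-6.23199385  0.14990898 10.56248786]
[468.00221238 -24.78190603 136.82851729] [-6.10652384  1.11437632 11.31545292]
[467.99641977 -24.7886533  136.82783944] [-6.34963293  1.20775374 10.59930267]
```

Bedding began at z ≈ 139 (lever ≈ 0.527), and the plate is firmly bedded at about 7.5 N extra. That matches the 16 mm step, so the stop target is 0.036. Now I let the lever up along the arc.

Request:
jog_arm(motion=[[0,0,0,4,0,0,0],[0,0,0,8,0,0,0],[0,0.5,0,12,0,0,0],[0,1,0,14,0,0,0],[0,2,-0.2,14,0,0,0],[0,3.5,-0.3,14,0,0,0],[0,4,-0.4,14,0,0,0],[0,5,-0.5,14,0,0,0],[0,6,-0.5,14,0,0,0],[0,7,-0.6,14,0,0,0],[0,7,-0.6,14,0,0,0],[0,3,0,10,0,0,0]])

```text
time: 9.93
eef_pos: [508.3, -28.2, 283.9]
ee_rot: [3.138, -0.145, 0.004]
wrist_force: [0.7, -0.7, -0.1]
grip_width: 0.0
gripper_force: 0.0
```

Request:
jog_arm(motion=[[0,0,0,25,0,0,0],[0,0,0,20,0,0,0],[0,0,0,0,0,0,0]])

```text
time: 10.18
eef_pos: [508.3, -27.7, 331.2]
ee_rot: [3.138, -0.145, 0.008]
wrist_force: [0.4, 1.3, 1.1]
grip_width: -0.0
gripper_force: 0.0
```

Request:
jog_arm(motion=[[85,14,33,0,0,0,0],[85,15,33,0,0,0,0],[85,15,33,-15,0,0,0],[85,0,0,-38,0,0,0],[85,0,0,-38,0,0,0],[85,0,0,-38,0,0,0],[85,0,0,-38,0,0,0],[85,0,0,-20,0,0,0],[85,0,0,0,0,0,0],[85,0,0,0,0,0,0]])

```text
time: 11.02
eef_pos: [550.3, 71.1, 139.7]
ee_rot: [3.138, -0.144, -0.004]
wrist_force: [0.8, 0.4, 1.5]
grip_width: 0.993
gripper_force: 0.0
```

Run:
```python
from h import *
s=arm.state();print(s['eef_pos'],s['ee_rot'],s['wrist_force'])
snap('wrist','w2'); print(proj('wrist',[552,71.5,87]))
```

```text
[550.30341198  71.09579499 139.71611048] [ 3.13821314 -0.14449888 -0.00355516] [0.75251303 0.44506234 1.53845024]
[280.96649212 226.89520141]
```

View pics/w2.png

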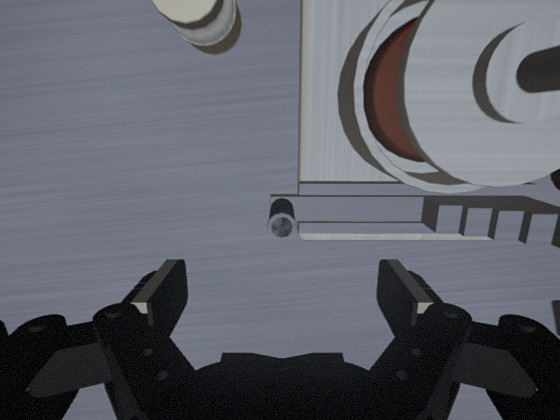

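The knob top is at (282,227), as predicted and midway between the fingers, so I descend and grasp it.

Request:
jog_arm(motion=[[85,1.5,0,-20,0,0,0],[85,0,0,-20,0,0,0],[85,0,0,-20,0,0,0],[85,0,0,-15,0,0,0],[85,0,0,-7,0,0,0],[85,0,0,0,0,0,0]])

```text
time: 11.57
eef_pos: [552.9, 71.1, 58.7]
ee_rot: [-3.138, 0.145, -0.001]
wrist_force: [-0.1, -0.7, -0.2]
grip_width: 0.994
gripper_force: 0.0
```

Request:
jog_arm(motion=[[30,0,0,0,0,0,0],[30,0,0,0,0,0,0],[12,0,0,0,0,0,0],[12,0,0,0,0,0,0],[12,0,0,0,0,0,0],[12,0,0,0,0,0,0],[12,0,0,0,0,0,0],[12,0,0,0,0,0,0]])

```text
time: 12.23
eef_pos: [552.8, 71.1, 58.9]
ee_rot: [3.138, -0.145, 0.001]
wrist_force: [-2.0, -0.6, 5.1]
grip_width: 0.194
gripper_force: 58.3
```

Request:
jog_arm(motion=[[12,-0.2,-2,0,0,0,0],[12,-0.2,-2,0,0,0,0],[12,0,0,0,0,0,0]])

```text
time: 12.48
eef_pos: [552.5, 67.5, 58.9]
ee_rot: [-3.138, 0.144, -0.001]
wrist_force: [-0.7, 0.9, 5.5]
grip_width: 0.199
gripper_force: 58.5
```

Request:
jog_arm(motion=[[12,-0.2,-2,0,0,0,0],[12,0,0,0,0,0,0],[12,0,0,0,0,0,0]])

```text
time: 12.73
eef_pos: [552.3, 65.6, 58.8]
ee_rot: [-3.138, 0.144, -0.001]
wrist_force: [-0.7, 1.5, 6.4]
grip_width: 0.197
gripper_force: 58.5
```

Request:
jog_arm(motion=[[12,-0.1,-1,0,0,0,0],[12,0,0,0,0,0,0]])

```text
time: 12.9
eef_pos: [552.2, 64.7, 58.9]
ee_rot: [-3.138, 0.144, -0.002]
wrist_force: [-2.2, 1.0, 5.6]
grip_width: 0.196
gripper_force: 58.5
```

Request:
jog_arm(motion=[[12,-0.1,-1,0,0,0,0],[12,0,0,0,0,0,0]])

```text
time: 13.07
eef_pos: [552.2, 63.9, 58.9]
ee_rot: [-3.137, 0.144, -0.002]
wrist_force: [-0.8, 3.2, 6.4]
grip_width: 0.197
gripper_force: 58.6
```

Request:
jog_arm(motion=[[12,-0.1,-1,0,0,0,0],[12,0,0,0,0,0,0]])

```text
time: 13.23
eef_pos: [552.1, 63.9, 58.9]
ee_rot: [-3.136, 0.143, -0.002]
wrist_force: [-0.4, 4.8, 4.3]
grip_width: 0.196
gripper_force: 58.5
```

Request:
jog_arm(motion=[[12,-0.1,-1,0,0,0,0],[12,0,0,0,0,0,0]])

```text
time: 13.4
eef_pos: [552.1, 63.8, 58.9]
ee_rot: [-3.135, 0.142, -0.003]
wrist_force: [0.1, 8.6, 3.1]
grip_width: 0.196
gripper_force: 58.6
```

Request:
jog_arm(motion=[[12,0.4,4,0,0,0,0],[12,0.5,5,0,0,0,0],[12,0.5,5,0,0,0,0],[12,0.5,5,0,0,0,0],[12,0.5,5,0,0,0,0],[12,0.5,5,0,0,0,0],[12,0.4,5,0,0,0,0],[12,0.2,3,0,0,0,0],[12,0,0,0,0,0,0],[12,0,0,0,0,0,0]])

```text
time: 14.23
eef_pos: [555.4, 98.5, 58.9]
ee_rot: [-3.138, 0.144, -0.001]
wrist_force: [-0.8, 1.0, 6.5]
grip_width: 0.193
gripper_force: 59.0
```

Request:
jog_arm(motion=[[12,0.1,1.3,0,0,0,0],[12,0,0,0,0,0,0],[12,0,0,0,0,0,0]])

```text
time: 14.48
eef_pos: [555.5, 99.1, 58.8]
ee_rot: [3.138, -0.145, 0.001]
wrist_force: [-2.1, -0.7, 8.6]
grip_width: 0.195
gripper_force: 59.1
```

Request:
jog_arm(motion=[[12,0,0.7,0,0,0,0],[12,0,0,0,0,0,0],[12,0,0,0,0,0,0]])

```text
time: 14.73
eef_pos: [555.5, 99.5, 58.8]
ee_rot: [3.137, -0.146, 0.001]
wrist_force: [-2.0, -1.7, 7.2]
grip_width: 0.195
gripper_force: 59.1
```

Request:
jog_arm(motion=[[25,0,0,0,0,0,0],[50,0,0,0,0,0,0],[80,0,0,0,0,0,0],[80,0,0,0,0,0,0],[80,0,0,0,0,0,0],[80,0,0,0,0,0,0],[80,0,0,20,0,0,0],[80,0,0,30,0,0,0],[80,0,0,35,0,0,0],[80,0,0,35,0,0,0],[80,0,0,0,0,0,0],[80,0,0,0,0,0,0]])

```text
time: 15.73
eef_pos: [556.4, 100.5, 180.6]
ee_rot: [-3.138, 0.145, -0.007]
wrist_force: [1.2, 0.3, -0.7]
grip_width: 0.937
gripper_force: 0.0
```

Run:
```python
from h import *
s=arm.state();print(s['eef_pos'],s['wrist_force'])
print(proj('wrist',[555.5,99.8,87]))
w=snap('wrist','w3'); sd=snap('side','s3')
b=cv2.resize(sd[150:270,200:340],(490,420))
cv2.imwrite('pics/v3.png',cv2.resize(np.hstack([w,b]),(800,320))[:,:,::-1])
```

```text
[556.43914571 100.54098802 180.58030905] [ 1.24348483  0.32998669 -0.7027751 ]
[282.47369825 212.62247448]
```

View pics/v3.png

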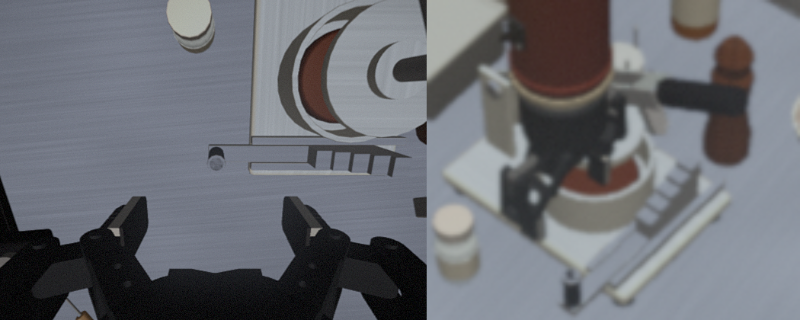

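The knob is at about (284,210) in full wrist pixels against (282,213) predicted, so the slide is at about 0.036. The lever is up and the gripper is clear.

```bash
python3 -c "
from plant import ticket
print(ticket.hand_in())"
```

```text
the job is handed in; nothing more can be done
None
```

I handed the job in at about 16 s: the plate bedded on the patty at a lever reading of about 0.527 (about 16 mm), I let the lever back up, and the stop slide is pulled out to about 0.036, so the 16 mm step lies under the striker.

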